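# Pack the fruit-and-dip crate for wrapping

### The job

Pack the black crate for the film wrapper: set every round-bottomed dip pot upright and fully home in a dished white nest, one pot to a nest, and put all the other goods that are there (honey jar, picks carton, yellow pepper, red cheese, half lemon) into the crate's open bay. When everything is packed and let go, press the green button on the grey box fully down and let it come up again; leave the small steel bowl and the paper roll where they are.

Things in the scene. Friction and masses are not known exactly. Their poses are not given: they have to be found in the camera images.
- crate: black open packing crate, fixed, 217 (x) x 266 (y) x 42 mm high; origin under its centre, z up. Walls and floor 5 mm. A cross wall (full height, at x = -17.5 to -12.5 mm) parts it: on the -x side a strip with three white dished nests, on the +x side one open bay, 116 mm (x: -12.5 to +103.5) by 256 mm (y: -128 to +128), whose floor is 5 mm above the table
- bay (a point): centre of the bay's floor: crate x = +45.5 mm, y = 0, z = 5 mm
- ready (a joint): green round push button, 34 mm across, on top of the grey film-wrapper button box (75 x 75 x 50 mm, fixed); 0 = up, grows to 0.006 m = fully pressed, springs back; about 5 N presses it fully, it counts as pressed from 0.0045 m
- ready_top (a point): centre of the top of the green button; it is pressed straight down
- nest0 (a point): white dished nest like an egg cup, cone-shaped inside, about 70 mm across at its mouth, mouth 37 mm above the table, axis at crate x = -60.5, y = 84 mm. The point is the point on its axis 11 mm above the table where the origin of a fully seated pot comes to lie. Pots and nests are smooth, so a pot set down 10 mm off slides to the middle
- nest1 (a point): white dished nest like an egg cup, cone-shaped inside, about 70 mm across at its mouth, mouth 37 mm above the table, axis at crate x = -60.5, y = 0 mm. The point is the point on its axis 11 mm above the table where the origin of a fully seated pot comes to lie. Pots and nests are smooth, so a pot set down 10 mm off slides to the middle
- nest2 (a point): white dished nest like an egg cup, cone-shaped inside, about 70 mm across at its mouth, mouth 37 mm above the table, axis at crate x = -60.5, y = -84 mm. The point is the point on its axis 11 mm above the table where the origin of a fully seated pot comes to lie. Pots and nests are smooth, so a pot set down 10 mm off slides to the middle
- pot_red: red dip pot with steel lid and black knob, about 180 g; may be absent. Origin under the centre of its foot, z up its axis. Rounded heavy base: foot 28 mm across, 47 mm at 8 mm up, 58 mm at 20 mm, 66 mm from 36 mm up to the lid's flat top at 44 mm (lid 68 mm across). The knob on its axis is an upright cylinder 22 mm across, from 44 to 74 mm above the foot. It rights itself when tipped
- pot_blue: blue dip pot with steel lid and black knob, about 180 g; may be absent. Origin under the centre of its foot, z up its axis. Rounded heavy base: foot 28 mm across, 47 mm at 8 mm up, 58 mm at 20 mm, 66 mm from 36 mm up to the lid's flat top at 44 mm (lid 68 mm across). The knob on its axis is an upright cylinder 22 mm across, from 44 to 74 mm above the foot. It rights itself when tipped
- pot_white: white dip pot with steel lid and black knob, about 180 g; may be absent. Origin under the centre of its foot, z up its axis. Rounded heavy base: foot 28 mm across, 47 mm at 8 mm up, 58 mm at 20 mm, 66 mm from 36 mm up to the lid's flat top at 44 mm (lid 68 mm across). The knob on its axis is an upright cylinder 22 mm across, from 44 to 74 mm above the foot. It rights itself when tipped
- jar: amber honey jar with brass cap, upright cylinder 45 mm across, 54 mm high, about 110 g; may be absent. Origin under the centre of its foot, z up
- carton: brown carton of picks with an orange band, 36 (x) x 56 (y) x 44 (z) mm, about 60 g; may be absent. Origin under the centre of its foot, z up
- pepper: small yellow pepper standing on its flat end, 50 mm across at 30 mm up (34 mm at the foot), 48 mm high plus a 13 mm green stalk, about 90 g; may be absent. Origin under the centre of its foot, z up
- cheese: round red waxed cheese, disc 52 mm across, 28 mm high, about 70 g; may be absent. Origin under the centre of its foot, z up
- lemon: half lemon, cut face down, 52 mm across for its lowest 12 mm, domed, 36 mm high, about 60 g; may be absent. Origin under the centre of its foot, z up
- dipbowl: bystander: small steel bowl 60 mm across, 30 mm high, origin under its centre
- labels: bystander: paper roll ring 64 mm across with a 38 mm hole, 30 mm high, origin under its centre
Things that resemble listed ones, but are neither listed nor needed, are in the scene too. Leave any turquoise look-alike of the pot_white alone.

How it is judged:
By the outcome, as a careful person would: the job done as asked, in the order asked, and still so for the second after the job is handed in, with the robot touching nothing.
Of pot_red, pot_blue, pot_white only 2 to 3 are there at a start; the rules pass over those that are not, and their reading is None.
Of jar, carton, pepper, cheese, lemon only 3 to 4 are there at a start; the rules pass over those that are not, and their reading is None.
At some moment in a run one of pot_red, pot_blue, pot_white, jar, carton, pepper, cheese, lemon may be knocked a few centimetres aside while the robot is not near it.
Once in a run the grip may slacken for a moment while it holds something.
It also fails if it takes over 210 s, if anything falls off the work surface, if the arm or the gripper's body presses on something with over 40 N, if the wrist force passes 120 N, or if a joint passes its speed limit or range.

### The arm

A 6-joint arm with a two-finger parallel gripper is mounted at the origin on the work surface. World frame = base frame: x ahead of the robot, y to its left, z up, the work surface at z = 0. Lengths are in m, angles in rad, forces in N, time in s.
With the tool pointing down it reaches from about 0.25 to 0.775 m from the base axis. Payload 8.9 kg.
Tool frame: the origin (TCP) lies at the very end of the fingers, on their centre line; the grasp point (between the pads) lies 19 mm behind it; y points along the fingers, z is the direction in which the jaws open and shut, and the axes are right-handed (so a half turn about y gives the same grasp; the last joint's range is limited). The gripper opens to 85 mm and grips with 20 to 120 N. Pads are 22 mm wide; open, the fingers measure 114 mm over their backs; the gripper's body (76 mm by 85 mm) begins 54 mm behind the grasp point. The pads swing forward as they close: fully open they stand 13 mm farther back than shut.
Start: joints at [1.01, 0.291, -0.153, 1.127, 0, 1.431], TCP at [0.215, 0.479, 0.231] pointing down, gripper open.
Joint ranges: [-2.52, 2.52], [-0.91, 1.74], [-1.3, 1.37], [-1.96, 2.02], [-1.52, 1.47], [-3.14, 3.14]. Speed limits (rad/s): [2.22, 2.22, 2.79, 3.14, 3.14, 3.14].

### API

Orientations are given as a unit quaternion [x, y, z, w].
In Python, from cell import arm gives the robot as it stands.
- The arm moves only by the shell command python3 -m jog 'ROWS'. ROWS is a JSON object of lists of equal length, an entry for each row: "angular": the turn, a rotation vector about the tool's x, y, z each as a share of 45 degrees, from -1 to 1, a list of three; "linear": the shift along the tool's x, y, z each as a share of 0.4 m, from -1 to 1, a list of three; "fingers": the opening in per cent of the stroke, from 0 (shut) to 100 (fully open). In form: {"angular": [[ax, ay, az], ...], "linear": [[dx, dy, dz], ...], "fingers": [fingers, ...]}. A call has 1 to 8 rows; each row shifts and turns the commanded pose from where the row before left it, along the tool's axes as they then stand; what a row does not reach is not made up. A row lasts 1/12 s, in which the tool goes at most 41.7 mm and 7.16 degrees, less where a joint would pass 70% of its speed; a pose out of reach is approached as far as the arm can. A call with a number of a shift or a turn outside -1 to 1 is refused whole. A call with a gripper value outside its range is refused whole. The fingers move at their own pace and stop on an object; the grip force is fixed at half the most. Time passes only in rows, so rows that do not move let the fingers close. It gives the time, the measured TCP pose, the force and the opening at its end, in the units of the state.
- arm.get_obs(): the state, without advancing time (a new reading comes with each control period).
- arm.grab_frame(name): name is "scene" or "top" or "wrist"; returns a dict with "frame" (384x512x3 uint8, blue, green, red), "mtx" (3x3 intrinsics, pixels), "k1" (the pictures are not rectified: a ray, as slopes to the right and down, at radius r is drawn at 1 + k1 r^2 times it, then the intrinsics apply), "origin" and "rotation" of the camera in the world. Camera axes: x right, y down, z forward; pixel columns grow to the right and rows downward; lengths in m; the calibration is good to about 2 mm. A picture is of the moment at which its call begins. There is no depth.
- arm.job_done(): hands the job in, once; it reports no verdict.
The state is a dict: "time_s": time; "qpos": joint angles; "dq": joint speeds; "joint_efforts": joint torques, N m; "eef_pos": TCP position; "ee_rot": TCP orientation; "ft_force": force on the tool from outside, world axes, zero at the start; "ft_torque": the same for the moment, N m; "opening": finger opening in m.
Only numpy, scipy, OpenCV 4.12 (cv2) and the standard library are available. Lean on these libraries where they do the work, as an engineer would, in place of code of your own. Each camera call takes 0.05 s, during which the arm holds its last target. There are 200 camera calls.

## Working session

There is one attempt and no reset: what is moved stays moved. The work goes in short steps, Python scripts to look and compute and a shell command to move; the robot and the scene stay as the last step left them, time stands still between calls to the robot, and variables do not carry over. Pictures are saved under pics/ and viewed, about 12 in all and at most 16, crops included, and the job is handed in when it is done.

```bash
ls; mkdir -p pics; cat > h.py <<'E'
from cell import arm
import numpy as np, cv2
from scipy.spatial.transform import Rotation as R
def Rm(c):
    r=np.array(c["rotation"],float)
    return r if r.shape==(3,3) else R.from_quat(r).as_matrix()
def grab(n,save=None):
    c=arm.grab_frame(n); c["R"]=Rm(c); c["o"]=np.array(c["origin"]); c["f"]=np.array(c["frame"])
    if save: cv2.imwrite("pics/"+save+".png",c["f"])
    return c
def ray(c,u,v):
    K=np.array(c["mtx"]);d=np.array([(u-K[0,2])/K[0,0],(v-K[1,2])/K[1,1]]);p=d.copy()
    for _ in range(20): p=d/(1+c["k1"]*(p@p))
    return c["R"]@np.array([p[0],p[1],1])
def onz(c,u,v,z):
    d=ray(c,u,v); return c["o"]+d*(z-c["o"][2])/d[2]
def proj(c,P):
    q=c["R"].T@(np.array(P)-c["o"]); s=q[:2]/q[2]; s=s*(1+c["k1"]*(s@s)); K=np.array(c["mtx"])
    return np.array([K[0,0]*s[0]+K[0,2],K[1,1]*s[1]+K[1,2]])
E
python3 - <<'E'
from h import *
np.set_printoptions(precision=3,suppress=True)
o=arm.get_obs();print(o)
a=grab("top","top0");b=grab("scene","scene0")
print(a["mtx"],a["k1"],a["o"],a["R"],b["o"],b["R"],R.from_quat(o["ee_rot"]).as_matrix())
E
```

```text
pics
{'time_s': 0.0, 'qpos': array([ 1.01 ,  0.291, -0.154,  1.127,  0.   ,  1.431]), 'dq': array([-0.001,  0.001, -0.001,  0.001,  0.001, -0.001]), 'joint_efforts': array([ -0.002, -53.715,  33.137,   0.016,  -0.   ,  -0.   ]), 'eef_pos': array([0.215, 0.479, 0.231]), 'ee_rot': array([ 0.692, -0.148,  0.148, -0.691]), 'ft_force': array([-0.27 ,  0.215, -0.619]), 'ft_torque': array([0.039, 0.   , 0.051]), 'opening': 0.08559496754349043}
[[460.039   0.    258.136]
 [  0.    460.039 186.365]
 [  0.      0.      1.   ]] -0.11902687389689498 [ 0.426 -0.019  1.361] [[-0.015 -0.999  0.036]
 [-1.     0.015  0.001]
 [-0.001 -0.036 -0.999]] [1.268 0.401 0.883] [[-0.47   0.579 -0.666]
 [ 0.882  0.327 -0.338]
 [ 0.022 -0.747 -0.665]] [[ 0.912 -0.001  0.409]
 [-0.409 -0.001  0.912]
 [-0.    -1.    -0.001]]
```

View pics/top0.png

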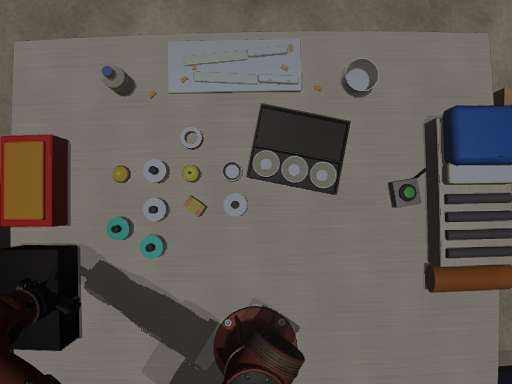

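View pics/scene0.png

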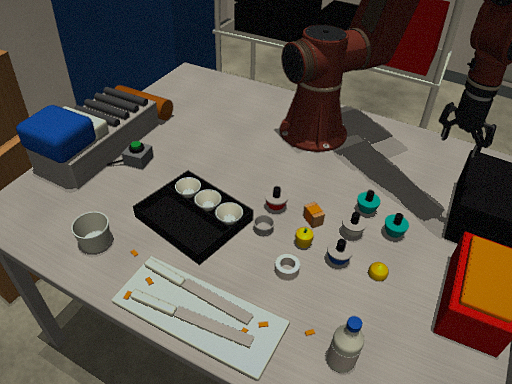

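Top view: the objects found are lemon (120,174), blue pot (155,171), white pot (154,210), red pot (235,205), pepper (190,173), carton (195,206). The bystanders are the ring (191,138) and bowl (232,171), with turquoise look-alikes at lower left. I see no jar or cheese. The crate is at (300,150) and the button at (408,192). Next I'll measure more closely.

```bash
python3 - <<'E'
from h import *
np.set_printoptions(precision=3,suppress=True)
a=grab("top");f=a["f"]
crop=f[95:265,90:260]; cv2.imwrite("pics/c1.png",np.hstack([cv2.resize(crop,None,fx=4.6,fy=4.6,interpolation=cv2.INTER_CUBIC)])[:600])
def blob(m,x0,y0,x1,y1):
    mm=np.zeros(m.shape,np.uint8);mm[y0:y1,x0:x1]=m[y0:y1,x0:x1]
    n,l,s,c=cv2.connectedComponentsWithStats(mm); 
    i=1+np.argmax(s[1:,4]); return c[i],s[i]
hsv=cv2.cvtColor(f,cv2.COLOR_BGR2HSV);g=f.max(2)
dark=(g<70).astype(np.uint8)
yel=((hsv[...,0]>12)&(hsv[...,0]<38)&(hsv[...,1]>130)).astype(np.uint8)
gr=((hsv[...,0]>45)&(hsv[...,0]<80)&(hsv[...,1]>130)).astype(np.uint8)
for n,u,v in(("blue",155,171),("white",154,210),("red",235,205)):
    c,s=blob(dark,u-12,v-12,u+12,v+12);print(n,c,s,onz(a,*c,.074))
for n,u,v,z in(("lemon",120,174,.015),("pepper",190,173,.03),("carton",195,206,.04)):
    c,s=blob(yel,u-14,v-14,u+14,v+14);print(n,c,s,onz(a,*c,z))
c,s=blob(gr,395,180,420,205);print("btn",c,s,onz(a,*c,.06))
c,s=blob(dark,235,95,360,200);m=np.zeros_like(dark)
n,l,st,ce=cv2.connectedComponentsWithStats(dark[90:205,230:365]);i=1+np.argmax(st[1:,4])
r=cv2.minAreaRect(np.argwhere(l==i)[:,::-1].astype(np.float32)+[230,90]) if 0 else cv2.minAreaRect((np.argwhere(l==i)[:,::-1]+np.array([230,90])).astype(np.float32))
B=np.array([onz(a,*p,.042)[:2] for p in cv2.boxPoints(r)]);print("crate",B,B.mean(0),np.linalg.norm(np.diff(B,axis=0),axis=1))
w=(g>120)&(hsv[...,1]<60)
for u,v in((266,163),(294,170),(322,175)):
    c,s=blob(w.astype(np.uint8),u-15,v-15,u+15,v+15);print("nest",c,s,onz(a,*c,.037))
E
```

```text
blue [153.138 169.81 ] [149 166   9   9  58] [0.524 0.277 0.074]
white [152.946 209.054] [149 206   9   7  56] [0.413 0.279 0.074]
red [234.702 204.298] [231 201   8   8  47] [0.423 0.048 0.074]
lemon [120.823 173.686] [113 166  17  16 220] [0.518 0.388 0.015]
pepper [190.561 172.884] [182 165  17  16 189] [0.516 0.177 0.03 ]
carton [193.992 205.121] [187 198  16  15 132] [0.423 0.167 0.04 ]
btn [410.592 191.306] [406 187   8  11  49] [ 0.452 -0.455  0.06 ]
crate [[ 0.501  0.017]
 [ 0.716 -0.029]
 [ 0.66  -0.29 ]
 [ 0.446 -0.241]] [ 0.581 -0.136] [0.22  0.267 0.22 ]
nest [265.576 163.707] [261 159  11  11  92] [ 0.539 -0.041  0.037]
nest [293.8  169.43] [289 164  11  12 100] [ 0.521 -0.122  0.037]
nest [321.379 175.053] [317 170  10  11  95] [ 0.504 -0.202  0.037]
```

View pics/c1.png

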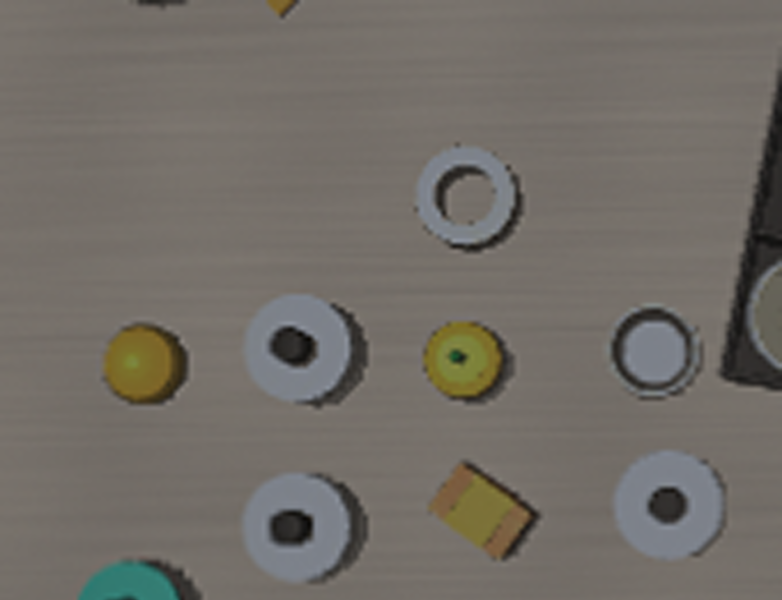

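```bash
cat >> h.py <<'E'
def go(x,y,z,yaw=-12.2):
    """print shift to a target in tool axes as a share of 0.4 m; remaining turn about tool y as a share of 45 deg"""
    o=arm.get_obs();M=R.from_quat(o["ee_rot"]).as_matrix();p=np.array(o["eef_pos"])
    cur=np.degrees(np.arctan2(M[1,0],M[0,0]));d=M.T@(np.array([x,y,z])-p)/.4
    print("at",p.round(4),"yaw %.1f tilt %.2f"%(cur,np.degrees(np.arccos(-M[2,1]))),"shift",d.round(4),"rows>=%.1f"%(np.linalg.norm(d)/.1),"turn %.3f"%(-(yaw-cur)/45),"open %.4f"%o["opening"],"t %.1f"%o["time_s"],"F",np.round(o["ft_force"],1))
E
python3 -m jog '{"angular":[[0,-0.131,0],[0,-0.131,0]],"linear":[[0,0,0],[0,0,0]],"fingers":[100,100]}'
python3 -m jog '{"angular":[[0,0,0],[0,0,0],[0,0,0],[0,0,0],[0,0,0],[0,0,0],[0,0,0],[0,0,0]],"linear":[[0.0735,0.01,-0.0475],[0.0735,0.01,-0.0475],[0.0735,0.01,-0.0475],[0.0735,0.01,-0.0475],[0.0735,0.01,-0.0475],[0.0735,0.01,-0.0475],[0.0735,0.01,-0.0475],[0.0735,0.01,-0.0475]],"fingers":[100,100,100,100,100,100,100,100]}'
python3 - <<'E'
from h import *
go(.413,.281,.2)
w=grab("wrist","w1");print(w["o"],w["R"].round(3));print(proj(w,[.413,.281,.074]),proj(w,arm.get_obs()["eef_pos"]))
E
```

```text
time_s: 0.32
eef_pos: [0.2148, 0.4788, 0.231]
ee_rot: [0.703, -0.075, 0.075, -0.703]
ft_force: [1.2, -0.2, -0.1]
opening: 0.0852
time_s: 0.98
eef_pos: [0.4129, 0.2786, 0.199]
ee_rot: [0.703, -0.076, 0.076, -0.703]
ft_force: [-0.2, 0.6, 0.3]
opening: 0.0853
at [0.4129 0.2786 0.199 ] yaw -12.4 tilt 0.01 shift [-0.0011 -0.0024  0.0058] rows>=0.1 turn -0.004 open 0.0853 t 1.0 F [-0.2  0.6  0.3]
[0.33384359 0.29527775 0.34232995] [[ 0.214  0.927  0.309]
 [ 0.977 -0.202 -0.069]
 [-0.001  0.317 -0.949]]
[263.03364955 180.66824288] [255.47830812 260.38801255]
```

View pics/w1.png

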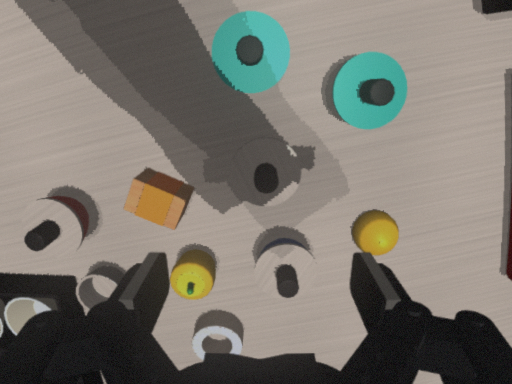

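The wrist view shows the white pot's knob at (266,178), against a predicted (263,181), so the estimates are good to about 2 mm. Grasping it.

```bash

python3 -m jog '{"angular":[[0,0,0],[0,0,0],[0,0,0],[0,0,0],[0,0,0],[0,0,0],[0,0,0]],"linear":[[0,0.063,0.0085],[0,0.063,0],[0,0.063,0],[0,0.063,0],[0,0.063,0],[0,0.063,0],[0,0,0]],"fingers":[70,70,70,70,70,70,70]}'
python3 -m jog '{"angular":[[0,0,0],[0,0,0],[0,0,0],[0,0,0],[0,0,0],[0,0,0],[0,0,0],[0,0,0]],"linear":[[0,0,0],[0,0,0],[0,0,0],[0,0,0],[0,0,0],[0,0,0],[0,0,0],[0,0,0]],"fingers":[0,0,0,0,0,0,0,0]}'
python3 -c "
from h import *
go(.5055,-.206,.19)"
```

```text
time_s: 1.62
eef_pos: [0.4098, 0.282, 0.0442]
ee_rot: [0.704, -0.078, 0.074, -0.702]
ft_force: [-0.7, -0.7, -0.6]
opening: 0.06
time_s: 2.28
eef_pos: [0.414, 0.2841, 0.0498]
ee_rot: [-0.702, 0.075, -0.077, 0.704]
ft_force: [-1.3, 0.5, 6.7]
opening: 0.0202
at [0.414  0.2841 0.0498] yaw -12.4 tilt 0.18 shift [ 0.4868 -0.3516 -1.1471] rows>=12.9 turn -0.004 open 0.0202 t 2.3 F [-1.3  0.5  6.7]
```

```bash

python3 -m jog '{"angular":[[0,0,0],[0,0,0],[0,0,0],[0,0,0],[0,0,0],[0,0,0],[0,0,0],[0,0,0]],"linear":[[0,-0.02,0],[0,-0.05,0],[0,-0.07,0],[0,-0.07,0],[0,-0.07,0],[0,-0.06,0],[0,-0.02,0],[0,0,0]],"fingers":[0,0,0,0,0,0,0,0]}'
python3 -c "
from h import *
go(.5055,-.206,.19)"
```

```text
time_s: 2.95
eef_pos: [0.414, 0.284, 0.1946]
ee_rot: [-0.702, 0.075, -0.078, 0.704]
ft_force: [-0.4, 0.5, -2.5]
opening: 0.0198
at [0.414  0.284  0.1946] yaw -12.4 tilt 0.25 shift [ 0.4859  0.01   -1.1477] rows>=12.5 turn -0.004 open 0.0198 t 3.0 F [-0.4  0.5 -2.5]
```

```bash

python3 -m jog '{"angular":[[0,0,0],[0,0,0],[0,0,0],[0,0,0],[0,0,0],[0,0,0],[0,0,0],[0,0,0]],"linear":[[0.01,0,-0.02],[0.02,0,-0.05],[0.034,0,-0.08],[0.034,0,-0.08],[0.034,0,-0.08],[0.034,0,-0.08],[0.034,0,-0.08],[0.034,0,-0.08]],"fingers":[0,0,0,0,0,0,0,0]}'
python3 -m jog '{"angular":[[0,0,0],[0,0,0],[0,0,0],[0,0,0],[0,0,0],[0,0,0],[0,0,0],[0,0,0]],"linear":[[0.034,0,-0.08],[0.034,0,-0.08],[0.034,0,-0.08],[0.034,0,-0.08],[0.034,0,-0.08],[0.034,0,-0.08],[0.034,0,-0.08],[0.014,0,-0.035]],"fingers":[0,0,0,0,0,0,0,0]}'
python3 -c "
from h import *
go(.5055,-.206,.19)
w=grab('wrist','w2')
for p in ([.5055,-.206,.011],[.523,-.124,.011],[.541,-.0415,.011]): print(proj(w,p))
w=grab('top','t2')"
```

```text
time_s: 3.62
eef_pos: [0.4557, 0.0463, 0.1904]
ee_rot: [0.703, -0.077, 0.075, -0.703]
ft_force: [1.0, 0.7, -2.4]
opening: 0.02
time_s: 4.28
eef_pos: [0.5037, -0.2096, 0.19]
ee_rot: [0.703, -0.078, 0.076, -0.703]
ft_force: [0.2, -0.3, -2.2]
opening: 0.0203
at [ 0.5037 -0.2096  0.19  ] yaw -12.5 tilt 0.12 shift [0.0024 0.     0.0098] rows>=0.1 turn -0.007 open 0.0203 t 4.3 F [ 0.2 -0.3 -2.2]
[264.14359213 167.23245799]
[345.26006454 166.7895588 ]
[424.14894953 166.98276552]
```

View pics/w2.png

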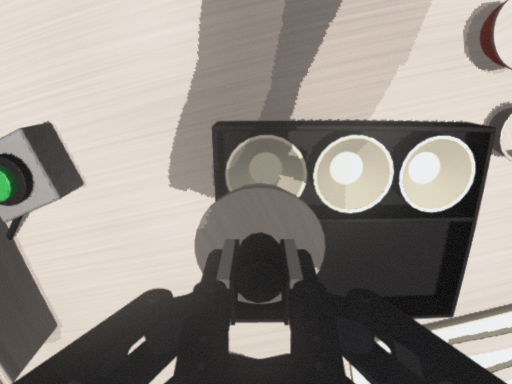

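The pot is held upright and the nest bottoms are at (265,165), (346,169), (424,168), matching predictions. Lowering.

```bash

python3 -m jog '{"angular":[[0,0,0],[0,0,0],[0,0,0],[0,0,0],[0,0,0],[0,0,0],[0,0,0],[0,0,0]],"linear":[[0.0024,0.02,0.0098],[0,0.055,0],[0,0.065,0],[0,0.065,0],[0,0.05,0],[0,0.035,0],[0,0.02,0],[0,0.01,0]],"fingers":[0,0,0,0,0,0,0,0]}'
python3 -c "
from h import *
go(.5055,-.206,.061)"
```

```text
time_s: 5.05
eef_pos: [0.5062, -0.2015, 0.0631]
ee_rot: [0.704, -0.076, 0.076, -0.702]
ft_force: [0.4, -6.3, 4.7]
opening: 0.0201
at [ 0.5062 -0.2015  0.0631] yaw -12.3 tilt 0.10 shift [ 0.0007  0.0052 -0.0112] rows>=0.1 turn -0.003 open 0.0201 t 5.0 F [ 0.4 -6.3  4.7]
```

```bash

python3 -m jog '{"angular":[[0,0,0],[0,0,0],[0,0,0],[0,0,0],[0,0,0],[0,0,0]],"linear":[[0,0,-0.01],[0,0.003,0],[0,0,0],[0,0,0],[0,0,0],[0,0,0]],"fingers":[0,0,50,50,50,50]}'
python3 -m jog '{"angular":[[0,0,0],[0,0,0],[0,0,0],[0,0,0],[0,0,0],[0,0,0],[0,0,0]],"linear":[[0,-0.03,0],[0,-0.05,0],[0,-0.07,0],[0,-0.07,0],[0,-0.07,0],[0,-0.04,0],[0,0,0]],"fingers":[50,50,60,60,70,70,70]}'
python3 -c "
from h import *
go(.525,.280,.19)
grab('top','t3')
a=grab('scene');f=a['f'][160:300,120:420];cv2.imwrite('pics/s3.png',cv2.resize(f,None,fx=2.6,fy=2.6,interpolation=cv2.INTER_CUBIC))"
```

```text
time_s: 5.55
eef_pos: [0.5056, -0.2058, 0.0632]
ee_rot: [0.703, -0.076, 0.076, -0.703]
ft_force: [0.7, 0.6, 0.3]
opening: 0.0429
time_s: 6.13
eef_pos: [0.5073, -0.2069, 0.1989]
ee_rot: [0.704, -0.074, 0.078, -0.702]
ft_force: [-0.7, 0.4, 0.9]
opening: 0.0596
at [ 0.5073 -0.2069  0.1989] yaw -12.4 tilt 0.36 shift [-0.2179  0.0187  1.1984] rows>=12.2 turn -0.004 open 0.0596 t 6.1 F [-0.7  0.4  0.9]
```

View pics/s3.png

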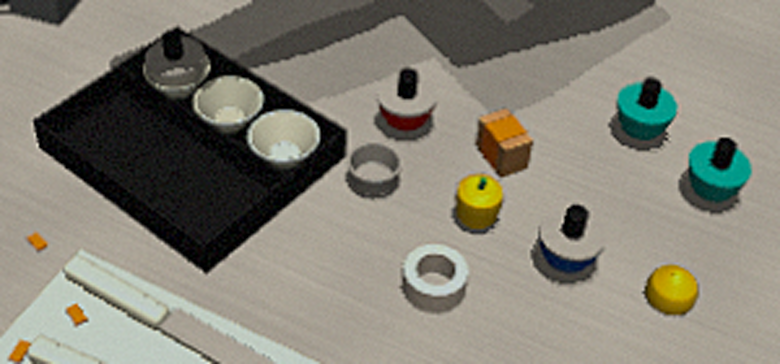

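White is seated upright in nest2 and the other goods are in place. Next the red pot.

```bash
cat >> h.py <<'E'
def find(u,v,kind,z,r=14):
    """largest blob of a kind near a top-view pixel -> world point at height z"""
    a=grab("top");f=a["f"];h=cv2.cvtColor(f,cv2.COLOR_BGR2HSV)
    m=(f.max(2)<70) if kind=="dark" else ((h[...,0]>12)&(h[...,0]<38)&(h[...,1]>130))
    mm=np.zeros(m.shape,np.uint8);mm[v-r:v+r,u-r:u+r]=m[v-r:v+r,u-r:u+r]
    n,l,s,c=cv2.connectedComponentsWithStats(mm);i=1+np.argmax(s[1:,4]);P=onz(a,*c[i],z)
    print("found",c[i].round(1),s[i][4],P.round(3));return P
E
python3 -c "
from h import *
P=find(235,205,'dark',.066); go(P[0],P[1],.19)"
```

```text
found [234.7 204.2] 43 [0.424 0.048 0.066]
at [ 0.5051 -0.2057  0.1944] yaw -12.4 tilt 0.03 shift [-0.3351  0.0112  0.5767] rows>=6.7 turn -0.004 open 0.0598 t 6.3 F [-0.4 -1.3 -0.3]
```

```bash

python3 -m jog '{"angular":[[0,0,0],[0,0,0],[0,0,0],[0,0,0],[0,0,0],[0,0,0],[0,0,0],[0,0,0]],"linear":[[-0.02,0,0.04],[-0.05,0,0.085],[-0.05,0,0.085],[-0.05,0,0.085],[-0.05,0,0.085],[-0.05,0,0.085],[-0.04,0,0.07],[-0.025,0,0.042]],"fingers":[70,70,70,70,70,70,70,70]}'
python3 - <<'E'
from h import *
P=find(235,205,'dark',.066,10);go(.424,.048,.052);w=grab("wrist","w4")
u=proj(w,[.424,.048,.066]);print(u)
g=w["f"].max(2);x,y=map(int,u);m=np.zeros(g.shape,np.uint8);m[y-40:y+40,x-40:x+40]=g[y-40:y+40,x-40:x+40]<60
n,l,s,c=cv2.connectedComponentsWithStats(m);i=1+np.argmax(s[1:,4]);print(c[i],s[i],onz(w,*c[i],.062))
E
```

```text
time_s: 6.95
eef_pos: [0.4215, 0.0509, 0.1937]
ee_rot: [-0.703, 0.077, -0.075, 0.703]
ft_force: [0.5, -0.5, 0.4]
opening: 0.0596
found [232.4 204. ] 37 [0.424 0.055 0.066]
at [0.4207 0.0525 0.1937] yaw -12.2 tilt 0.23 shift [ 0.0117  0.3542 -0.0097] rows>=3.5 turn -0.001 open 0.0597 t 7.0 F [-1.9  1.1 -0.2]
[255.9359069 185.3254706]
[258.0199005 184.5787728] [246 170  25  31 603] [0.42491933 0.04966216 0.062     ]
```

```bash

python3 -m jog '{"angular":[[0,0,0],[0,0,0],[0,0,0],[0,0,0],[0,0,0],[0,0,0],[0,0,0]],"linear":[[0.0117,0.05,-0.007],[0,0.063,0],[0,0.063,0],[0,0.063,0],[0,0.063,0],[0,0.05,0],[0,0,0]],"fingers":[70,70,70,70,70,70,70]}'
python3 -m jog '{"angular":[[0,0,0],[0,0,0],[0,0,0],[0,0,0],[0,0,0],[0,0,0],[0,0,0]],"linear":[[0,0,0],[0,0,0],[0,0,0],[0,0,0],[0,0,0],[0,0,0],[0,0,0]],"fingers":[0,0,0,0,0,0,0]}'
python3 -m jog '{"angular":[[0,0,0],[0,0,0],[0,0,0],[0,0,0],[0,0,0],[0,0,0],[0,0,0],[0,0,0]],"linear":[[0,-0.02,0],[0,-0.05,0],[0,-0.07,0],[0,-0.07,0],[0,-0.07,0],[0,-0.06,0],[0,-0.02,0],[0,0,0]],"fingers":[0,0,0,0,0,0,0,0]}'
python3 -c "
from h import *
go(.523,-.124,.19)"
```

```text
time_s: 7.63
eef_pos: [0.4247, 0.0442, 0.0504]
ee_rot: [0.703, -0.079, 0.074, -0.703]
ft_force: [-1.5, -0.5, -0.5]
opening: 0.06
time_s: 8.22
eef_pos: [0.4292, 0.0446, 0.0552]
ee_rot: [-0.703, 0.075, -0.077, 0.703]
ft_force: [0.7, 0.3, 7.5]
opening: 0.0199
time_s: 8.88
eef_pos: [0.4292, 0.0444, 0.2002]
ee_rot: [-0.703, 0.075, -0.078, 0.703]
ft_force: [1.0, 1.6, -1.4]
opening: 0.0199
at [0.4292 0.0444 0.2002] yaw -12.4 tilt 0.23 shift [ 0.3193  0.0266 -0.3611] rows>=4.8 turn -0.004 open 0.0199 t 8.9 F [ 1.   1.6 -1.4]
```

```bash

python3 -m jog '{"angular":[[0,0,0],[0,0,0],[0,0,0],[0,0,0],[0,0,0],[0,0,0],[0,0,0],[0,0,0]],"linear":[[0.02,0,-0.02],[0.045,0,-0.05],[0.055,0,-0.06],[0.055,0,-0.06],[0.055,0,-0.06],[0.05,0,-0.06],[0.03,0,-0.035],[0.0166,0,-0.0145]],"fingers":[0,0,0,0,0,0,0,0]}'
python3 -m jog '{"angular":[[0,0,0],[0,0,0]],"linear":[[0,0,0],[0,0,0]],"fingers":[0,0]}'
python3 -c "
from h import *
go(.526,-.124,.068)"
```

```text
time_s: 9.55
eef_pos: [0.5249, -0.1268, 0.1958]
ee_rot: [0.703, -0.078, 0.076, -0.703]
ft_force: [-1.0, 0.3, -1.6]
opening: 0.0202
time_s: 9.72
eef_pos: [0.5238, -0.1236, 0.1967]
ee_rot: [-0.703, 0.077, -0.075, 0.703]
ft_force: [-0.3, 1.3, -1.8]
opening: 0.0197
at [ 0.5238 -0.1236  0.1967] yaw -12.4 tilt 0.17 shift [6.400e-03 3.217e-01 1.000e-04] rows>=3.2 turn -0.005 open 0.0197 t 9.7 F [-0.3  1.3 -1.8]
```

```bash

python3 -m jog '{"angular":[[0,0,0],[0,0,0],[0,0,0],[0,0,0],[0,0,0],[0,0,0],[0,0,0],[0,0,0]],"linear":[[0.005,0.02,0],[0,0.055,0],[0,0.065,0],[0,0.065,0],[0,0.05,0],[0,0.035,0],[0,0.022,0],[0,0.01,0]],"fingers":[0,0,0,0,0,0,0,0]}'
python3 -m jog '{"angular":[[0,0,0],[0,0,0]],"linear":[[0,0,0],[0,0,0]],"fingers":[0,0]}'
python3 -c "
from h import *
go(.526,-.124,.066)"
```

```text
time_s: 10.38
eef_pos: [0.5266, -0.1233, 0.0683]
ee_rot: [-0.703, 0.076, -0.076, 0.703]
ft_force: [2.7, 1.0, -0.0]
opening: 0.0199
time_s: 10.55
eef_pos: [0.5269, -0.1241, 0.0698]
ee_rot: [0.703, -0.076, 0.076, -0.703]
ft_force: [-0.5, 0.3, -1.2]
opening: 0.0196
at [ 0.5269 -0.1241  0.0698] yaw -12.3 tilt 0.02 shift [-0.0022  0.0096 -0.0002] rows>=0.1 turn -0.003 open 0.0196 t 10.6 F [-0.5  0.3 -1.2]
```

```bash

python3 -m jog '{"angular":[[0,0,0],[0,0,0],[0,0,0],[0,0,0],[0,0,0],[0,0,0]],"linear":[[0,0.008,0],[0,0.003,0],[0,0,0],[0,0,0],[0,0,0],[0,0,0]],"fingers":[0,0,0,50,50,50]}'
python3 -m jog '{"angular":[[0,0,0],[0,0,0],[0,0,0],[0,0,0],[0,0,0],[0,0,0],[0,0,0],[0,0,0]],"linear":[[0,0,0],[0,-0.03,0],[0,-0.05,0],[0,-0.07,0],[0,-0.07,0],[0,-0.07,0],[0,-0.04,0],[0,0,0]],"fingers":[50,50,50,60,60,70,70,70]}'
python3 -c "
from h import *
P=find(153,170,'dark',.062); go(P[0],P[1],.19)"
```

```text
time_s: 11.05
eef_pos: [0.5265, -0.1246, 0.0651]
ee_rot: [0.703, -0.076, 0.076, -0.703]
ft_force: [-0.9, -0.1, 0.1]
opening: 0.0428
time_s: 11.72
eef_pos: [0.5285, -0.1252, 0.2006]
ee_rot: [0.704, -0.074, 0.078, -0.702]
ft_force: [0.1, 0.0, -0.4]
opening: 0.0599
found [153.2 169.8] 56 [0.525 0.28  0.062]
at [ 0.5277 -0.1249  0.1985] yaw -12.4 tilt 0.19 shift [-0.2245  0.0199  0.9867] rows>=10.1 turn -0.004 open 0.0595 t 11.8 F [-0.9  0.7 -1.5]
```

```bash

python3 -m jog '{"angular":[[0,0,0],[0,0,0],[0,0,0],[0,0,0],[0,0,0],[0,0,0],[0,0,0],[0,0,0]],"linear":[[-0.015,0,0.05],[-0.019,0,0.085],[-0.019,0,0.085],[-0.019,0,0.085],[-0.019,0,0.085],[-0.019,0,0.085],[-0.019,0,0.085],[-0.019,0,0.085]],"fingers":[70,70,70,70,70,70,70,70]}'
python3 -m jog '{"angular":[[0,0,0],[0,0,0],[0,0,0],[0,0,0],[0,0,0],[0,0,0]],"linear":[[-0.019,0,0.085],[-0.019,0,0.085],[-0.019,0,0.085],[-0.0195,0,0.0867],[0,0,0],[0,0,0]],"fingers":[70,70,70,70,70,70]}'
cat >> h.py <<'E'
def wfind(P,kind="dark",zc=.062,r=40):
    w=grab("wrist","wf");u=proj(w,P);f=w["f"];h=cv2.cvtColor(f,cv2.COLOR_BGR2HSV)
    k=(f.max(2)<60) if kind=="dark" else ((h[...,0]>8)&(h[...,0]<38)&(h[...,1]>130))
    x,y=map(int,u);m=np.zeros(k.shape,np.uint8);s_=np.s_[max(0,y-r):y+r,max(0,x-r):x+r];m[s_]=k[s_]
    n,l,s,c=cv2.connectedComponentsWithStats(m);i=1+np.argmax(s[1:,4]);Q=onz(w,*c[i],zc)
    print("wrist pred",u.round(0),"got",c[i].round(1),s[i],Q.round(4));return Q
E
python3 - <<'E'
from h import *
Q=wfind([.525,.28,.062]);go(Q[0],Q[1],.052)
E
```

```text
time_s: 12.43
eef_pos: [0.5231, 0.1418, 0.1955]
ee_rot: [0.703, -0.077, 0.076, -0.703]
ft_force: [1.3, 1.1, -0.5]
opening: 0.0598
time_s: 12.93
eef_pos: [0.5225, 0.2817, 0.1952]
ee_rot: [0.704, -0.076, 0.074, -0.703]
ft_force: [-0.4, 0.2, -0.5]
opening: 0.0595
wrist pred [259. 182.] got [261.3 183.2] [249 168  25  31 611] [0.5267 0.2815 0.062 ]
at [0.5227 0.2804 0.1954] yaw -12.3 tilt 0.14 shift [0.0098 0.3585 0.0054] rows>=3.6 turn -0.002 open 0.0598 t 13.0 F [ 0.2 -0.4 -0.3]
```

```bash

python3 -m jog '{"angular":[[0,0,0],[0,0,0],[0,0,0],[0,0,0],[0,0,0],[0,0,0],[0,0,0],[0,0,0]],"linear":[[0.009,0.05,0.0045],[0,0.063,0],[0,0.063,0],[0,0.063,0],[0,0.063,0],[0,0.05,0],[0,0,0],[0,0,0]],"fingers":[70,70,70,70,70,70,70,70]}'
python3 -m jog '{"angular":[[0,0,0],[0,0,0],[0,0,0],[0,0,0],[0,0,0],[0,0,0],[0,0,0]],"linear":[[0,0,0],[0,0,0],[0,0,0],[0,0,0],[0,0,0],[0,0,0],[0,0,0]],"fingers":[0,0,0,0,0,0,0]}'
python3 -m jog '{"angular":[[0,0,0],[0,0,0],[0,0,0],[0,0,0],[0,0,0],[0,0,0],[0,0,0],[0,0,0]],"linear":[[0,-0.02,0],[0,-0.05,0],[0,-0.07,0],[0,-0.07,0],[0,-0.07,0],[0,-0.06,0],[0,-0.02,0],[0,0,0]],"fingers":[0,0,0,0,0,0,0,0]}'
python3 -c "
from h import *
go(.543,-.0415,.19)"
```

```text
time_s: 13.65
eef_pos: [0.5267, 0.2797, 0.0553]
ee_rot: [0.703, -0.078, 0.076, -0.702]
ft_force: [0.4, -0.2, 0.4]
opening: 0.06
time_s: 14.23
eef_pos: [0.5286, 0.2818, 0.0577]
ee_rot: [-0.703, 0.075, -0.077, 0.703]
ft_force: [0.1, -1.4, 6.5]
opening: 0.0191
time_s: 14.9
eef_pos: [0.5288, 0.2819, 0.2028]
ee_rot: [-0.702, 0.075, -0.078, 0.704]
ft_force: [0.2, 0.8, -1.6]
opening: 0.0196
at [0.5288 0.2819 0.2028] yaw -12.4 tilt 0.26 shift [ 0.2079  0.0308 -0.7822] rows>=8.1 turn -0.004 open 0.0196 t 14.9 F [ 0.2  0.8 -1.6]
```

```bash

python3 -m jog '{"angular":[[0,0,0],[0,0,0],[0,0,0],[0,0,0],[0,0,0],[0,0,0],[0,0,0],[0,0,0]],"linear":[[0.008,0,-0.03],[0.016,0,-0.06],[0.0225,0,-0.085],[0.0225,0,-0.085],[0.0225,0,-0.085],[0.0225,0,-0.085],[0.0225,0,-0.085],[0.0225,0,-0.085]],"fingers":[0,0,0,0,0,0,0,0]}'
python3 -m jog '{"angular":[[0,0,0],[0,0,0],[0,0,0],[0,0,0],[0,0,0]],"linear":[[0.0225,0,-0.085],[0.0185,0,-0.067],[0.008,0,-0.03],[0,0,0],[0,0,0]],"fingers":[0,0,0,0,0]}'
python3 -c "
from h import *
go(.543,-.0415,.073)"
```

```text
time_s: 15.57
eef_pos: [0.5366, 0.0312, 0.1982]
ee_rot: [0.703, -0.077, 0.075, -0.703]
ft_force: [1.2, -0.2, -2.2]
opening: 0.0195
time_s: 15.98
eef_pos: [0.5408, -0.0422, 0.1988]
ee_rot: [-0.703, 0.078, -0.076, 0.703]
ft_force: [0.5, 0.7, -1.4]
opening: 0.0196
at [ 0.5408 -0.0422  0.1988] yaw -12.5 tilt 0.14 shift [0.0058 0.3146 0.0029] rows>=3.1 turn -0.006 open 0.0196 t 16.0 F [ 0.5  0.7 -1.4]
```

```bash

python3 -m jog '{"angular":[[0,0,0],[0,0,0],[0,0,0],[0,0,0],[0,0,0],[0,0,0],[0,0,0],[0,0,0]],"linear":[[0.005,0.02,0.002],[0,0.055,0],[0,0.065,0],[0,0.065,0],[0,0.05,0],[0,0.035,0],[0,0.022,0],[0,0.01,0]],"fingers":[0,0,0,0,0,0,0,0]}'
python3 -m jog '{"angular":[[0,0,0],[0,0,0],[0,0,0],[0,0,0],[0,0,0],[0,0,0],[0,0,0],[0,0,0]],"linear":[[0,0,0],[0,0,0],[0,0.003,0],[0,0,0],[0,0,0],[0,0,0],[0,0,0],[0,0,0]],"fingers":[0,0,0,0,50,50,50,50]}'
python3 -m jog '{"angular":[[0,0,0],[0,0,0],[0,0,0],[0,0,0],[0,0,0],[0,0,0],[0,0,0],[0,0,0]],"linear":[[0,0,0],[0,-0.03,0],[0,-0.05,0],[0,-0.07,0],[0,-0.07,0],[0,-0.07,0],[0,-0.04,0],[0,0,0]],"fingers":[50,50,50,60,60,70,70,70]}'
python3 -c "
from h import *
P=find(194,205,'yellow',.035); go(P[0],P[1],.19,-35)
a=grab('scene');f=a['f'][160:300,120:420];cv2.imwrite('pics/s4.png',cv2.resize(f,None,fx=2.6,fy=2.6,interpolation=cv2.INTER_CUBIC))"
```

```text
time_s: 16.65
eef_pos: [0.5429, -0.0403, 0.0696]
ee_rot: [-0.703, 0.076, -0.075, 0.703]
ft_force: [-0.2, -0.5, -0.8]
opening: 0.0198
time_s: 17.32
eef_pos: [0.5441, -0.0417, 0.0704]
ee_rot: [0.703, -0.076, 0.076, -0.703]
ft_force: [-0.6, -0.2, 0.3]
opening: 0.0428
time_s: 17.98
eef_pos: [0.5459, -0.042, 0.2059]
ee_rot: [0.703, -0.074, 0.078, -0.703]
ft_force: [-0.0, 0.2, -0.2]
opening: 0.0597
found [194.1 205.2] 135 [0.422 0.167 0.035]
at [ 0.5451 -0.0419  0.2039] yaw -12.4 tilt 0.21 shift [-0.412   0.0332  0.4452] rows>=6.1 turn 0.503 open 0.0596 t 18.0 F [ 0.2 -0.8  0.1]
```

View pics/s4.png

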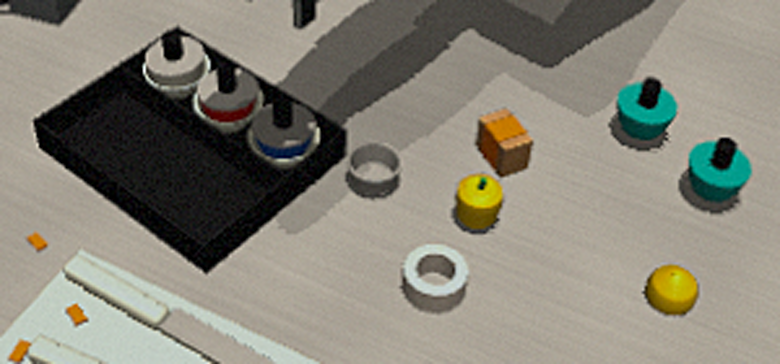

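Three pots sit in the nests. Next the carton.

```bash

python3 -m jog '{"angular":[[0,0,0],[0,0,0],[0,0,0],[0,0,0],[0,0,0],[0,0,0],[0,0,0],[0,0,0]],"linear":[[-0.032,0,0.035],[-0.06,0,0.065],[-0.06,0,0.065],[-0.06,0,0.065],[-0.06,0,0.065],[-0.06,0,0.065],[-0.055,0,0.058],[-0.025,0,0.027]],"fingers":[100,100,100,100,100,100,100,100]}'
python3 -m jog '{"angular":[[0,0.126,0],[0,0.126,0],[0,0.126,0],[0,0.126,0],[0,0,0],[0,0,0]],"linear":[[0,0,0],[0,0,0],[0,0,0],[0,0,0],[0,0,0],[0,0,0]],"fingers":[100,100,100,100,100,100]}'
python3 - <<'E'
from h import *
Q=wfind([.422,.167,.03],"y",.03,60)
w=cv2.imread("pics/wf.png");cv2.imwrite("pics/w5.png",w)
go(.422,.167,.012,-35)
E
```

```text
time_s: 18.75
eef_pos: [0.4179, 0.1697, 0.2007]
ee_rot: [0.703, -0.077, 0.074, -0.703]
ft_force: [0.7, -0.7, 0.3]
opening: 0.0854
time_s: 19.25
eef_pos: [0.4204, 0.1674, 0.2011]
ee_rot: [0.675, -0.213, 0.211, -0.674]
ft_force: [0.4, -0.5, 0.3]
opening: 0.0858
wrist pred [261. 169.] got [261.9 169.1] [ 245  147   35   45 1397] [0.4225 0.168  0.03  ]
at [0.4205 0.1674 0.2013] yaw -34.9 tilt 0.08 shift [0.0041 0.4733 0.0017] rows>=4.7 turn 0.003 open 0.0855 t 19.3 F [ 0.2 -0.3 -0.1]
```

View pics/w5.png

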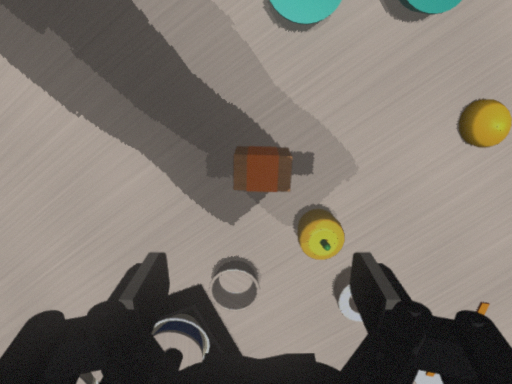

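The carton is at (263,170), square to the jaws. Grasping it.

```bash

python3 -m jog '{"angular":[[0,0,0],[0,0,0],[0,0,0],[0,0,0],[0,0,0],[0,0,0],[0,0,0],[0,0,0]],"linear":[[0.004,0.04,0.002],[0,0.075,0],[0,0.085,0],[0,0.085,0],[0,0.085,0],[0,0.06,0],[0,0.035,0],[0,0,0]],"fingers":[100,100,100,100,100,100,100,100]}'
python3 -m jog '{"angular":[[0,0,0],[0,0,0],[0,0,0],[0,0,0],[0,0,0]],"linear":[[0,0,0],[0,0,0],[0,0,0],[0,0,0],[0,0,0]],"fingers":[0,0,0,0,0]}'
python3 -m jog '{"angular":[[0,0,0],[0,0,0],[0,0,0],[0,0,0],[0,0,0],[0,0,0],[0,0,0],[0,0,0]],"linear":[[0,-0.02,0],[0,-0.05,0],[0,-0.08,0],[0,-0.08,0],[0,-0.08,0],[0,-0.06,0],[0,-0.02,0],[0,0,0]],"fingers":[0,0,0,0,0,0,0,0]}'
python3 -m jog '{"angular":[[0,-0.126,0],[0,-0.126,0],[0,-0.126,0],[0,-0.126,0],[0,0,0]],"linear":[[0,0,0],[0,0,0],[0,0,0],[0,0,0],[0,0,0]],"fingers":[0,0,0,0,0]}'
python3 -c "
from h import *
go(.610,-.222,.17)"
```

```text
time_s: 19.97
eef_pos: [0.4202, 0.1666, 0.0132]
ee_rot: [0.676, -0.214, 0.21, -0.674]
ft_force: [-0.9, 0.1, 0.6]
opening: 0.0851
time_s: 20.38
eef_pos: [0.4238, 0.1675, 0.0176]
ee_rot: [-0.674, 0.212, -0.214, 0.675]
ft_force: [-1.2, 0.2, 5.0]
opening: 0.0547
time_s: 21.05
eef_pos: [0.4245, 0.1677, 0.1751]
ee_rot: [-0.673, 0.211, -0.215, 0.675]
ft_force: [0.8, 0.2, -0.6]
opening: 0.0552
time_s: 21.47
eef_pos: [0.422, 0.1671, 0.171]
ee_rot: [0.703, -0.075, 0.074, -0.703]
ft_force: [-0.1, 0.8, -0.4]
opening: 0.0549
at [0.422  0.1671 0.171 ] yaw -12.1 tilt 0.11 shift [ 0.6638  0.0021 -0.8525] rows>=10.8 turn 0.002 open 0.0549 t 21.5 F [-0.1  0.8 -0.4]
```

```bash

python3 -m jog '{"angular":[[0,0,0],[0,0,0],[0,0,0],[0,0,0],[0,0,0],[0,0,0],[0,0,0],[0,0,0]],"linear":[[0.02,0,-0.025],[0.045,0,-0.058],[0.058,0,-0.0745],[0.058,0,-0.0745],[0.058,0,-0.0745],[0.058,0,-0.0745],[0.058,0,-0.0745],[0.058,0,-0.0745]],"fingers":[0,0,0,0,0,0,0,0]}'
python3 -m jog '{"angular":[[0,0,0],[0,0,0],[0,0,0],[0,0,0],[0,0,0],[0,0,0],[0,0,0],[0,0,0]],"linear":[[0.058,0,-0.0745],[0.058,0,-0.0745],[0.058,0,-0.0745],[0.045,0,-0.0575],[0.022,0,-0.029],[0.01,0,-0.013],[0,0,0],[0,0,0]],"fingers":[0,0,0,0,0,0,0,0]}'
python3 -c "
from h import *
go(.610,-.222,.025)"
```

```text
time_s: 22.13
eef_pos: [0.5387, -0.0769, 0.1712]
ee_rot: [-0.703, 0.078, -0.077, 0.703]
ft_force: [0.2, 0.2, -0.6]
opening: 0.0554
time_s: 22.8
eef_pos: [0.6084, -0.222, 0.1713]
ee_rot: [-0.703, 0.077, -0.076, 0.703]
ft_force: [0.2, 1.1, -1.0]
opening: 0.055
at [ 0.6084 -0.222   0.1713] yaw -12.4 tilt 0.10 shift [0.0044 0.3658 0.0007] rows>=3.7 turn -0.006 open 0.0550 t 22.8 F [ 0.2  1.1 -1. ]
```

```bash

python3 -m jog '{"angular":[[0,0,0],[0,0,0],[0,0,0],[0,0,0],[0,0,0],[0,0,0],[0,0,0],[0,0,0]],"linear":[[0.004,0.03,0],[0,0.07,0],[0,0.08,0],[0,0.08,0],[0,0.06,0],[0,0.03,0],[0,0.016,0],[0,0.004,0]],"fingers":[0,0,0,0,0,0,0,0]}'
python3 -m jog '{"angular":[[0,0,0],[0,0,0]],"linear":[[0,0,0],[0,0,0]],"fingers":[0,0]}'
python3 -c "
from h import *
go(.610,-.222,.023)"
```

```text
time_s: 23.47
eef_pos: [0.6102, -0.2223, 0.0234]
ee_rot: [-0.703, 0.076, -0.076, 0.703]
ft_force: [1.1, -0.0, 0.3]
opening: 0.0548
time_s: 23.63
eef_pos: [0.6117, -0.2236, 0.0257]
ee_rot: [0.703, -0.075, 0.077, -0.703]
ft_force: [-0.6, -0.5, -1.0]
opening: 0.0549
at [ 0.6117 -0.2236  0.0257] yaw -12.4 tilt 0.14 shift [-0.0051  0.0066  0.0029] rows>=0.1 turn -0.004 open 0.0549 t 23.6 F [-0.6 -0.5 -1. ]
```

```bash

python3 -m jog '{"angular":[[0,0,0],[0,0,0],[0,0,0],[0,0,0],[0,0,0],[0,0,0]],"linear":[[0,0.006,0.003],[0,0.002,0],[0,0,0],[0,0,0],[0,0,0],[0,0,0]],"fingers":[0,0,76,76,76,76]}'
python3 -m jog '{"angular":[[0,0,0],[0,0,0],[0,0,0],[0,0,0],[0,0,0],[0,0,0],[0,0,0],[0,0,0]],"linear":[[0,-0.03,0],[0,-0.06,0],[0,-0.08,0],[0,-0.08,0],[0,-0.08,0],[0,-0.06,0],[0,-0.03,0],[0,0,0]],"fingers":[76,76,76,76,76,100,100,100]}'
python3 -c "
from h import *
P=find(191,173,'yellow',.035); go(P[0],P[1],.19)"
```

```text
time_s: 24.13
eef_pos: [0.611, -0.2221, 0.021]
ee_rot: [0.703, -0.076, 0.076, -0.703]
ft_force: [0.4, -0.7, -0.8]
opening: 0.0651
time_s: 24.8
eef_pos: [0.6126, -0.2229, 0.1934]
ee_rot: [0.704, -0.074, 0.078, -0.702]
ft_force: [0.3, -0.3, -0.0]
opening: 0.0855
found [190.6 172.9] 178 [0.516 0.177 0.035]
at [ 0.6118 -0.2225  0.1911] yaw -12.4 tilt 0.20 shift [-4.480e-01  5.000e-04  9.231e-01] rows>=10.3 turn -0.004 open 0.0851 t 24.9 F [ 0.8 -0.2  0. ]
```

```bash

python3 -m jog '{"angular":[[0,0,0],[0,0,0],[0,0,0],[0,0,0],[0,0,0],[0,0,0],[0,0,0],[0,0,0]],"linear":[[-0.02,0,0.04],[-0.04,0,0.083],[-0.04,0,0.083],[-0.04,0,0.083],[-0.04,0,0.083],[-0.04,0,0.083],[-0.04,0,0.083],[-0.04,0,0.083]],"fingers":[100,100,100,100,100,100,100,100]}'
python3 -m jog '{"angular":[[0,0,0],[0,0,0],[0,0,0],[0,0,0],[0,0,0],[0,0,0],[0,0,0]],"linear":[[-0.04,0,0.083],[-0.04,0,0.083],[-0.038,0,0.076],[-0.03,0,0.06],[0,0,0],[0,0,0],[0,0,0]],"fingers":[100,100,100,100,100,100,100]}'
python3 - <<'E'
from h import *
Q=wfind([.516,.177,.03],"y",.03,60)
go(Q[0],Q[1],.012)
E
```

```text
time_s: 25.52
eef_pos: [0.5454, 0.0479, 0.1878]
ee_rot: [0.703, -0.077, 0.076, -0.703]
ft_force: [1.6, -0.2, 0.3]
opening: 0.0857
time_s: 26.1
eef_pos: [0.5146, 0.1766, 0.1881]
ee_rot: [0.703, -0.077, 0.076, -0.703]
ft_force: [-0.4, -0.1, -0.1]
opening: 0.0851
wrist pred [261. 173.] got [262.3 174.9] [ 238  149   50   52 1931] [0.5184 0.1777 0.03  ]
at [0.5148 0.1762 0.1883] yaw -12.4 tilt 0.07 shift [0.0082 0.4407 0.0059] rows>=4.4 turn -0.005 open 0.0854 t 26.1 F [-0.4 -0.2  0.8]
```

```bash

python3 -m jog '{"angular":[[0,0,0],[0,0,0],[0,0,0],[0,0,0],[0,0,0],[0,0,0],[0,0,0],[0,0,0]],"linear":[[0.0075,0.04,0.005],[0,0.075,0],[0,0.085,0],[0,0.085,0],[0,0.075,0],[0,0.05,0],[0,0.03,0],[0,0,0]],"fingers":[100,100,100,100,100,100,100,100]}'
python3 -m jog '{"angular":[[0,0,0],[0,0,0],[0,0,0],[0,0,0],[0,0,0],[0,0,0]],"linear":[[0,0,0],[0,0,0],[0,0,0],[0,0,0],[0,0,0],[0,0,0]],"fingers":[0,0,0,0,0,0]}'
python3 -m jog '{"angular":[[0,0,0],[0,0,0],[0,0,0],[0,0,0],[0,0,0],[0,0,0],[0,0,0],[0,0,0]],"linear":[[0,-0.02,0],[0,-0.05,0],[0,-0.08,0],[0,-0.08,0],[0,-0.08,0],[0,-0.06,0],[0,-0.02,0],[0,0,0]],"fingers":[0,0,0,0,0,0,0,0]}'
python3 -c "
from h import *
go(.6265,-.1465,.17)"
```

```text
time_s: 26.82
eef_pos: [0.5165, 0.1765, 0.01]
ee_rot: [0.704, -0.079, 0.075, -0.702]
ft_force: [-0.2, -0.6, 0.3]
opening: 0.0857
time_s: 27.32
eef_pos: [0.5195, 0.1782, 0.0146]
ee_rot: [-0.703, 0.075, -0.077, 0.703]
ft_force: [-1.2, -1.4, 8.4]
opening: 0.0469
time_s: 27.98
eef_pos: [0.5199, 0.1786, 0.1719]
ee_rot: [-0.702, 0.074, -0.078, 0.704]
ft_force: [-0.1, 1.1, -1.0]
opening: 0.0474
at [0.5199 0.1786 0.1719] yaw -12.4 tilt 0.29 shift [ 0.4344  0.0051 -0.7369] rows>=8.6 turn -0.004 open 0.0474 t 28.0 F [-0.1  1.1 -1. ]
```

```bash

python3 -m jog '{"angular":[[0,0,0],[0,0,0],[0,0,0],[0,0,0],[0,0,0],[0,0,0],[0,0,0],[0,0,0]],"linear":[[0.02,0,-0.035],[0.04,0,-0.065],[0.048,0,-0.081],[0.048,0,-0.081],[0.048,0,-0.081],[0.048,0,-0.081],[0.048,0,-0.081],[0.048,0,-0.081]],"fingers":[0,0,0,0,0,0,0,0]}'
python3 -m jog '{"angular":[[0,0,0],[0,0,0],[0,0,0],[0,0,0],[0,0,0]],"linear":[[0.046,0,-0.08],[0.03,0,-0.045],[0.01,0,-0.021],[0,0,0],[0,0,0]],"fingers":[0,0,0,0,0]}'
python3 -c "
from h import *
go(.627,-.1445,.022)"
```

```text
time_s: 28.65
eef_pos: [0.6035, -0.0822, 0.1673]
ee_rot: [-0.703, 0.077, -0.075, 0.703]
ft_force: [1.3, 0.1, -0.9]
opening: 0.0467
time_s: 29.07
eef_pos: [0.6242, -0.1442, 0.1677]
ee_rot: [-0.703, 0.077, -0.076, 0.703]
ft_force: [0.6, -0.2, -1.6]
opening: 0.0471
at [ 0.6242 -0.1442  0.1677] yaw -12.4 tilt 0.14 shift [0.0077 0.3642 0.0005] rows>=3.6 turn -0.004 open 0.0471 t 29.1 F [ 0.6 -0.2 -1.6]
```

```bash

python3 -m jog '{"angular":[[0,0,0],[0,0,0],[0,0,0],[0,0,0],[0,0,0],[0,0,0],[0,0,0],[0,0,0]],"linear":[[0.006,0.03,0],[0,0.07,0],[0,0.08,0],[0,0.08,0],[0,0.06,0],[0,0.03,0],[0,0.016,0],[0,0.004,0]],"fingers":[0,0,0,0,0,0,0,0]}'
python3 -m jog '{"angular":[[0,0,0],[0,0,0],[0,0,0],[0,0,0],[0,0,0],[0,0,0],[0,0,0]],"linear":[[0,0,0],[0,0.002,0],[0,0,0],[0,0,0],[0,0,0],[0,0,0],[0,0,0]],"fingers":[0,0,0,70,70,70,70]}'
python3 -m jog '{"angular":[[0,0,0],[0,0,0],[0,0,0],[0,0,0],[0,0,0],[0,0,0],[0,0,0],[0,0,0]],"linear":[[0,-0.03,0],[0,-0.06,0],[0,-0.08,0],[0,-0.08,0],[0,-0.08,0],[0,-0.06,0],[0,-0.03,0],[0,0,0]],"fingers":[70,70,70,70,70,100,100,100]}'
python3 -c "
from h import *
P=find(121,174,'yellow',.015); go(P[0],P[1],.19)"
```

```text
time_s: 29.73
eef_pos: [0.6272, -0.1443, 0.0203]
ee_rot: [-0.703, 0.076, -0.075, 0.703]
ft_force: [-0.6, -0.1, -1.2]
opening: 0.0468
time_s: 30.32
eef_pos: [0.6277, -0.1456, 0.0204]
ee_rot: [0.703, -0.076, 0.076, -0.703]
ft_force: [0.3, -0.8, -0.1]
opening: 0.0597
time_s: 30.98
eef_pos: [0.6293, -0.146, 0.1927]
ee_rot: [0.703, -0.074, 0.078, -0.702]
ft_force: [-0.4, 0.1, -0.2]
opening: 0.0853
found [120.8 173.7] 219 [0.518 0.388 0.015]
at [ 0.6285 -0.1458  0.1904] yaw -12.4 tilt 0.21 shift [-0.555  -0.0016  1.2449] rows>=13.6 turn -0.004 open 0.0857 t 31.0 F [-1.   0.1 -0.6]
```

16 rows to get above the lemon.

```bash

python3 -m jog '{"angular":[[0,0,0],[0,0,0],[0,0,0],[0,0,0],[0,0,0],[0,0,0],[0,0,0],[0,0,0]],"linear":[[-0.02,0,0.04],[-0.038,0,0.085],[-0.038,0,0.085],[-0.038,0,0.085],[-0.038,0,0.085],[-0.038,0,0.085],[-0.038,0,0.085],[-0.038,0,0.085]],"fingers":[100,100,100,100,100,100,100,100]}'
python3 -m jog '{"angular":[[0,0,0],[0,0,0],[0,0,0],[0,0,0],[0,0,0],[0,0,0],[0,0,0],[0,0,0]],"linear":[[-0.038,0,0.085],[-0.038,0,0.085],[-0.038,0,0.085],[-0.038,0,0.085],[-0.038,0,0.085],[-0.038,0,0.085],[-0.038,0,0.085],[-0.003,0,0.015]],"fingers":[100,100,100,100,100,100,100,100]}'
python3 -m jog '{"angular":[[0,0,0],[0,0,0]],"linear":[[0,0,0],[0,0,0]],"fingers":[100,100]}'
python3 - <<'E'
from h import *
Q=wfind([.518,.388,.015],"y",.015,60)
go(Q[0],Q[1],.0)
E
```

```text
time_s: 31.7
eef_pos: [0.5687, 0.1287, 0.187]
ee_rot: [0.703, -0.077, 0.076, -0.703]
ft_force: [1.5, -0.1, -0.4]
opening: 0.0854
time_s: 32.37
eef_pos: [0.5147, 0.3933, 0.1866]
ee_rot: [-0.703, 0.076, -0.074, 0.703]
ft_force: [0.7, -0.3, 1.2]
opening: 0.0851
time_s: 32.53
eef_pos: [0.5169, 0.3881, 0.187]
ee_rot: [0.704, -0.076, 0.075, -0.702]
ft_force: [0.6, -1.5, 0.0]
opening: 0.0853
wrist pred [261. 169.] got [263.3 168.9] [ 239  145   49   49 1830] [0.5184 0.3905 0.015 ]
at [0.5173 0.3873 0.1873] yaw -12.4 tilt 0.10 shift [0.0016 0.4682 0.009 ] rows>=4.7 turn -0.005 open 0.0854 t 32.6 F [-0.3 -1.9 -0.7]
```

```bash

python3 -m jog '{"angular":[[0,0,0],[0,0,0],[0,0,0],[0,0,0],[0,0,0],[0,0,0],[0,0,0],[0,0,0]],"linear":[[0.0005,0.04,0.007],[0,0.075,0],[0,0.085,0],[0,0.085,0],[0,0.075,0],[0,0.06,0],[0,0.035,0],[0,0.012,0]],"fingers":[100,100,100,100,100,100,90,80]}'
python3 -m jog '{"angular":[[0,0,0],[0,0,0],[0,0,0],[0,0,0],[0,0,0],[0,0,0]],"linear":[[0,0,0],[0,0,0],[0,0,0],[0,0,0],[0,0,0],[0,0,0]],"fingers":[75,60,0,0,0,0]}'
python3 -m jog '{"angular":[[0,0,0],[0,0,0],[0,0,0],[0,0,0],[0,0,0],[0,0,0],[0,0,0],[0,0,0]],"linear":[[0,-0.02,0],[0,-0.05,0],[0,-0.08,0],[0,-0.08,0],[0,-0.08,0],[0,-0.06,0],[0,-0.02,0],[0,0,0]],"fingers":[0,0,0,0,0,0,0,0]}'
python3 -c "
from h import *
go(.6425,-.0725,.17);grab('wrist','w6')"
```

```text
time_s: 33.25
eef_pos: [0.5171, 0.3882, -0.0015]
ee_rot: [0.704, -0.078, 0.076, -0.702]
ft_force: [-0.2, 0.0, 0.5]
opening: 0.0686
time_s: 33.75
eef_pos: [0.5194, 0.3915, 0.003]
ee_rot: [-0.703, 0.075, -0.077, 0.703]
ft_force: [-0.5, -2.0, 7.5]
opening: 0.0491
time_s: 34.42
eef_pos: [0.5195, 0.3921, 0.1603]
ee_rot: [-0.702, 0.075, -0.078, 0.704]
ft_force: [0.1, 0.6, -0.6]
opening: 0.0485
at [0.5195 0.3921 0.1603] yaw -12.4 tilt 0.28 shift [ 0.5493 -0.0259 -1.0687] rows>=12.0 turn -0.004 open 0.0485 t 34.4 F [ 0.1  0.6 -0.6]
```

View pics/w6.png

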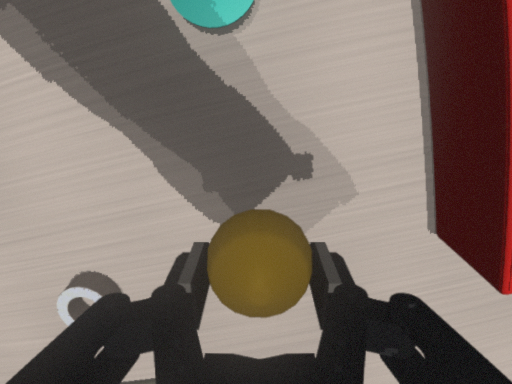

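The lemon is held at (260,262). Carrying it to the bay.

```bash

python3 -m jog '{"angular":[[0,0,0],[0,0,0],[0,0,0],[0,0,0],[0,0,0],[0,0,0],[0,0,0],[0,0,0]],"linear":[[0.018,0,-0.03],[0.03,0,-0.06],[0.04,0,-0.08],[0.04,0,-0.08],[0.04,0,-0.08],[0.04,0,-0.08],[0.04,0,-0.08],[0.04,0,-0.08]],"fingers":[0,0,0,0,0,0,0,0]}'
python3 -m jog '{"angular":[[0,0,0],[0,0,0],[0,0,0],[0,0,0],[0,0,0],[0,0,0],[0,0,0],[0,0,0]],"linear":[[0.042,0,-0.08],[0.042,0,-0.08],[0.042,0,-0.08],[0.042,0,-0.08],[0.042,0,-0.08],[0.035,0,-0.06],[0.016,0,-0.038],[0,0,0]],"fingers":[0,0,0,0,0,0,0,0]}'
python3 -m jog '{"angular":[[0,0,0]],"linear":[[0,0,0]],"fingers":[0]}'
python3 -c "
from h import *
go(.6425,-.0725,.009)"
```

```text
time_s: 35.13
eef_pos: [0.5808, 0.1414, 0.1552]
ee_rot: [0.703, -0.077, 0.075, -0.703]
ft_force: [0.2, 0.1, -0.5]
opening: 0.0487
time_s: 35.8
eef_pos: [0.6405, -0.0768, 0.1552]
ee_rot: [0.703, -0.078, 0.077, -0.703]
ft_force: [0.1, 0.3, -1.0]
opening: 0.0486
time_s: 35.88
eef_pos: [0.64, -0.0737, 0.1557]
ee_rot: [-0.703, 0.078, -0.076, 0.703]
ft_force: [0.1, 0.1, -0.6]
opening: 0.0487
at [ 0.64   -0.0737  0.1557] yaw -12.5 tilt 0.16 shift [0.0064 0.3666 0.0041] rows>=3.7 turn -0.006 open 0.0487 t 35.9 F [ 0.1  0.1 -0.6]
```

```bash

python3 -m jog '{"angular":[[0,0,0],[0,0,0],[0,0,0],[0,0,0],[0,0,0],[0,0,0],[0,0,0],[0,0,0]],"linear":[[0.006,0.03,0.002],[0,0.07,0],[0,0.08,0],[0,0.08,0],[0,0.06,0],[0,0.03,0],[0,0.012,0],[0,0.003,0]],"fingers":[0,0,0,0,0,0,0,0]}'
python3 -m jog '{"angular":[[0,0,0],[0,0,0],[0,0,0],[0,0,0],[0,0,0],[0,0,0],[0,0,0]],"linear":[[0,0,0],[0,0.002,0],[0,0,0],[0,0,0],[0,0,0],[0,0,0],[0,0,0]],"fingers":[0,0,0,72,72,72,72]}'
python3 -m jog '{"angular":[[0,0,0],[0,0,0],[0,0,0],[0,0,0],[0,0,0],[0,0,0],[0,0,0],[0,0,0]],"linear":[[0,-0.03,0],[0,-0.06,0],[0,-0.08,0],[0,-0.08,0],[0,-0.08,0],[0,-0.06,0],[0,-0.03,0],[0,0,0]],"fingers":[72,72,72,72,72,72,72,72]}'
python3 -c "
from h import *
go(.452,-.455,.15)"
```

```text
time_s: 36.55
eef_pos: [0.6432, -0.0718, 0.0105]
ee_rot: [-0.703, 0.076, -0.075, 0.703]
ft_force: [-0.3, -0.8, -0.3]
opening: 0.0486
time_s: 37.13
eef_pos: [0.6439, -0.0729, 0.0108]
ee_rot: [0.703, -0.076, 0.076, -0.703]
ft_force: [0.3, -1.2, -0.9]
opening: 0.0613
time_s: 37.8
eef_pos: [0.6456, -0.0732, 0.1831]
ee_rot: [0.703, -0.074, 0.078, -0.703]
ft_force: [0.3, 1.4, 0.1]
opening: 0.0614
at [ 0.6456 -0.0732  0.1831] yaw -12.4 tilt 0.36 shift [-0.2686  0.0811 -1.036 ] rows>=10.7 turn -0.004 open 0.0614 t 37.8 F [0.3 1.4 0.1]
```

```bash

python3 -m jog '{"angular":[[0,0,0],[0,0,0],[0,0,0],[0,0,0],[0,0,0],[0,0,0],[0,0,0],[0,0,0]],"linear":[[-0.01,0,-0.04],[-0.022,0,-0.085],[-0.022,0,-0.085],[-0.022,0,-0.085],[-0.022,0,-0.085],[-0.022,0,-0.085],[-0.022,0,-0.085],[-0.022,0,-0.085]],"fingers":[50,30,0,0,0,0,0,0]}'
python3 -m jog '{"angular":[[0,0,0],[0,0,0],[0,0,0],[0,0,0],[0,0,0],[0,0,0],[0,0,0],[0,0,0]],"linear":[[-0.022,0,-0.085],[-0.022,0,-0.085],[-0.022,0,-0.085],[-0.022,0,-0.085],[-0.022,0,-0.06],[0,0,0],[0,0,0],[0,0,0]],"fingers":[0,0,0,0,0,0,0,0]}'
python3 - <<'E'
from h import *
w=grab('wrist');h=cv2.cvtColor(w["f"],cv2.COLOR_BGR2HSV);m=((h[...,0]>45)&(h[...,0]<80)&(h[...,1]>130)).astype(np.uint8)
n,l,s,c=cv2.connectedComponentsWithStats(m);i=1+np.argmax(s[1:,4]);Q=onz(w,*c[i],.06);print(c[i],s[i],Q)
go(Q[0],Q[1],.075)
s=grab('scene');t=grab('top')
A=cv2.resize(s["f"][160:270,120:300],(540,330),interpolation=cv2.INTER_CUBIC);B=cv2.resize(t["f"][95:205,235:425],(540,312),interpolation=cv2.INTER_CUBIC)
cv2.imwrite("pics/c7.png",cv2.resize(np.vstack([A,B])[:,:],(500,594)))
E
```

```text
time_s: 38.47
eef_pos: [0.5237, -0.3079, 0.178]
ee_rot: [-0.703, 0.077, -0.076, 0.703]
ft_force: [0.6, 0.4, -0.4]
opening: -0.0002
time_s: 39.13
eef_pos: [0.4478, -0.4529, 0.178]
ee_rot: [-0.703, 0.077, -0.076, 0.703]
ft_force: [0.3, 0.2, 0.7]
opening: -0.0002
[267.66666667 178.66666667] [267 178   2   2   3] [ 0.44485355 -0.44583544  0.06      ]
at [ 0.4482 -0.4526  0.1782] yaw -12.3 tilt 0.06 shift [-0.0116  0.258   0.0145] rows>=2.6 turn -0.003 open -0.0003 t 39.2 F [-0.  -0.9  0.5]
```

View pics/c7.png

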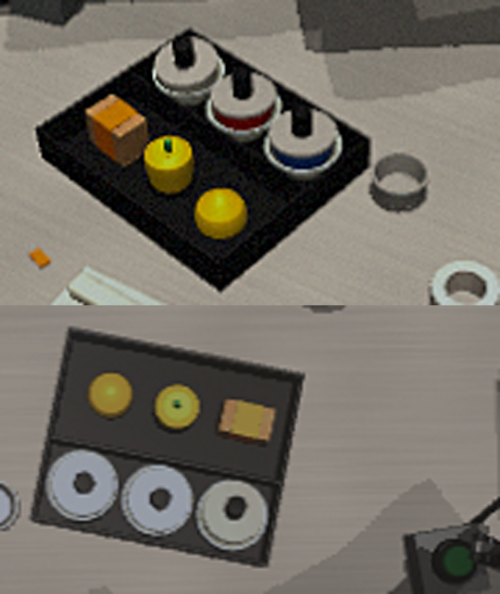

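The goods are all in the bay and the pots in the nests. Checking seating numerically, and finding the shaded button again.

```bash
python3 - <<'E'
from h import *
np.set_printoptions(precision=1,suppress=True)
def gb(c,s=90):
    h=cv2.cvtColor(c["f"],cv2.COLOR_BGR2HSV);m=((h[...,0]>40)&(h[...,0]<85)&(h[...,1]>s)&(h[...,2]>20)).astype(np.uint8)
    u=proj(c,[.452,-.455,.06]).astype(int);k=np.zeros_like(m);r=40;sl=np.s_[max(0,u[1]-r):u[1]+r,max(0,u[0]-r):u[0]+r];k[sl]=m[sl]
    n,l,st,ce=cv2.connectedComponentsWithStats(k);i=1+np.argmax(st[1:,4]);return ce[i],st[i]
S=grab('scene');T=grab('top');W=grab('wrist',"w8")
for n,c in(("scene",S),("top",T),("wrist",W)):
    p,s=gb(c);print(n,p,s,(onz(c,*p,.06)*1000))
for n,P in(("blue",(.541,-.0415)),("red",(.523,-.124)),("white",(.5055,-.206))):
    for cn,c in(("scene",S),("top",T)):
        b=proj(c,[*P,.055]);t=proj(c,[*P,.085]);m=np.zeros(c["f"].shape[:2],np.uint8);q=((b+t)/2).astype(int);r=9
        sl=np.s_[q[1]-r-4:q[1]+r+2,q[0]-r:q[0]+r];m[sl]=c["f"].max(2)[sl]<60
        k,l,st,ce=cv2.connectedComponentsWithStats(m);i=1+np.argmax(st[1:,4])
        print(n,cn,"pred knob base",b,"top",t,"blob",ce[i],st[i])
E
```

```text
scene [135.4 144.9] [131 141  10  10  73] [ 446.1 -450.7   60. ]
top [408.6 192.1] [404 187  11  11  93] [ 450.1 -449.3   60. ]
wrist [269.  187.3] [ 250  167   39   41 1214] [ 453.6 -446.4   60. ]
blue scene pred knob base [228.1 206.4] top [227.9 198.6] blob [226.5 199.7] [219 190  17  20 138]
blue top pred knob base [265.9 162.4] top [266.1 161.5] blob [264.3 149. ] [256 148  18   5  42]
red scene pred knob base [206.5 192.8] top [206. 185.] blob [205.1 186.2] [197 176  17  20 124]
red top pred knob base [295.  168.3] top [295.8 167.5] blob [295.2 168.4] [292 165   7   8  42]
white scene pred knob base [186.5 180.2] top [185.7 172.4] blob [186.  177.4] [182 171  13  14  92]
white top pred knob base [323.8 174. ] top [325.3 173.4] blob [324.1 171.8] [321 168   7   9  50]
```

View pics/w8.png

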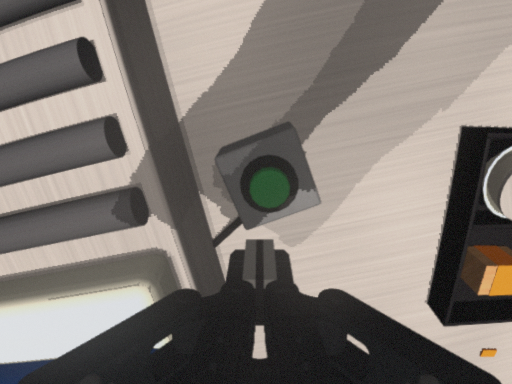

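The button centre is at (269,187), at about (0.4515, -0.448). The pot knobs agree with the fully seated predictions to about 1–2 px, and none sits high. Approaching the button.

```bash

python3 -m jog '{"angular":[[0,0,0],[0,0,0],[0,0,0],[0,0,0],[0,0,0],[0,0,0],[0,0,0]],"linear":[[0.0056,0.04,0.013],[0,0.06,0],[0,0.06,0],[0,0.06,0],[0,0.03,0],[0,0.008,0],[0,0,0]],"fingers":[0,0,0,0,0,0,0]}'
python3 -m jog '{"angular":[[0,0,0],[0,0,0],[0,0,0]],"linear":[[0,0.015,0],[0,0.01,0],[0,0,0]],"fingers":[0,0,0]}'
python3 -m jog '{"angular":[[0,0,0],[0,0,0]],"linear":[[0,0.008,0],[0,0,0]],"fingers":[0,0]}'
```

```text
time_s: 40.02
eef_pos: [0.451, -0.4483, 0.0746]
ee_rot: [-0.703, 0.076, -0.076, 0.703]
ft_force: [0.2, 0.7, -0.5]
opening: 0.0003
time_s: 40.27
eef_pos: [0.4522, -0.4499, 0.0663]
ee_rot: [0.704, -0.075, 0.077, -0.702]
ft_force: [3.0, -1.4, 5.0]
opening: -0.0002
time_s: 40.43
eef_pos: [0.4523, -0.4501, 0.0658]
ee_rot: [0.704, -0.075, 0.077, -0.702]
ft_force: [-4.1, 4.8, 22.8]
opening: -0.0
```

The force rose from 5 to 23 N over 0.5 mm, so the button is at its stop. Lifting off.

```bash

python3 -m jog '{"angular":[[0,0,0],[0,0,0],[0,0,0],[0,0,0],[0,0,0],[0,0,0],[0,0,0],[0,0,0]],"linear":[[0,0,0],[0,-0.015,0],[0,-0.03,0],[0,-0.05,0],[0,-0.06,0],[0,-0.06,0],[0,-0.03,0],[0,0,0]],"fingers":[0,0,0,0,0,0,0,0]}'
python3 -m jog '{"angular":[[0,0,0],[0,0,0],[0,0,0],[0,0,0],[0,0,0],[0,0,0],[0,0,0],[0,0,0]],"linear":[[0,0,0],[0,0,0],[0,0,0],[0,0,0],[0,0,0],[0,0,0],[0,0,0],[0,0,0]],"fingers":[0,0,0,0,0,0,0,0]}'
python3 - <<'E'
from h import *
grab('scene',"s9");t=grab("top")
A=cv2.imread("pics/s9.png")[120:320,90:430];cv2.imwrite("pics/c9.png",cv2.resize(A,None,fx=2.3,fy=2.3,interpolation=cv2.INTER_CUBIC))
E
```

```text
time_s: 41.1
eef_pos: [0.4526, -0.4508, 0.164]
ee_rot: [0.705, -0.075, 0.078, -0.701]
ft_force: [0.3, -0.0, -0.8]
opening: -0.0
time_s: 41.77
eef_pos: [0.4512, -0.4491, 0.16]
ee_rot: [-0.703, 0.076, -0.076, 0.703]
ft_force: [-0.6, -0.5, 0.5]
opening: -0.0002
```

View pics/c9.png

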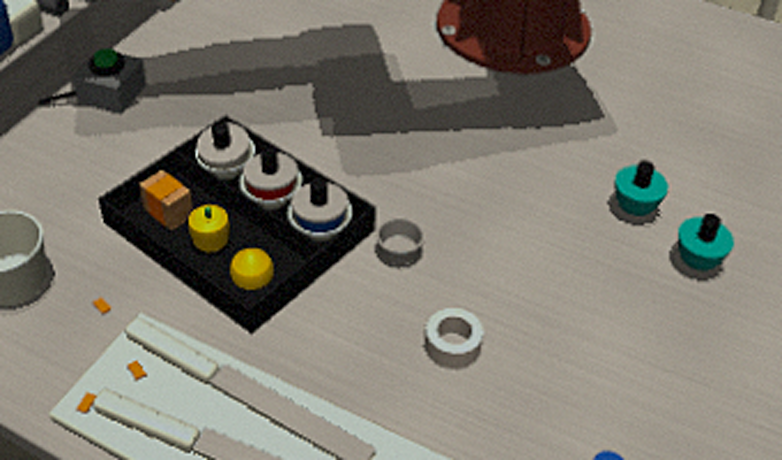

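All of it is packed, the button is up again at (105,62), and the bowl, roll and turquoise pots are untouched. No jar or cheese is in view. Handing in.

```bash
python3 -c "
from cell import arm
print(arm.job_done(), arm.get_obs()['time_s'])"
```

```text
the job is handed in; nothing more can be done
the job is handed in; nothing more can be done
```

The crate is packed and the job was handed in at about 42 s on the robot clock; it reports no verdict.

- **Pots:** white is in nest2, red in nest1 and blue in nest0. In the last images all three stand upright, and the knobs match the fully seated position to about 1–2 px. I read red and blue (and white in one view) by eye from the crops. The automatic blob check was muddled by the dark crate around them.
- **Other goods:** the carton, pepper and half lemon stand free in the bay. I saw no jar or cheese in any view.
- **Button:** I pressed it after everything was let go. The force rose from 5 to 23 N over the last 0.5 mm, so it reached its stop. I had no direct reading of its travel. After I lifted off, the last picture shows it up.
- **Left alone:** the steel bowl, paper roll and turquoise look-alikes were not touched. I saw no grip slip, and nothing was knocked aside.

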